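# Hold the spring jaw of the bush clamp open at the mark

## Task

The bush in the spring clamp has to come out. First swing the clamp's blue steadying leg out by its black knob until it seats in its detent against the end stop, and let go of it; then pull the orange handle of the spring jaw back until the black pointer lines up with the red marker on the white scale, and finish while still holding the jaw there against its spring. Leave the red marker, the bush in the clamp and the gauges and counter lying around as they are.

Things in the scene. Friction and masses are not known exactly. Their poses are not given: they have to be found in the camera images.
- clamp: bench clamp for brass bushes, fixed to the table: grey base plate 220 (x) x 110 (y) x 12 mm. Origin: centre of its underside, on the table. Its +x points to the dark steel spring housing (82 to 108 mm ahead of the origin, 48 mm high), -x is the way the jaw is pulled, +y is the side of the blue leg, -y the side of the white scale. Yaw within 0.35 rad of the robot's x
- jaw (a joint): travel of the spring jaw in m: 0 = shut (start), grows as it is pulled towards the clamp's -x, end stop at 0.072. A spring always pulls it shut: about 4.2 N at 0, plus 120 N/m (about 11 N at 0.055); it snaps back when let go
- jaw_handle (a point): centre of the orange T-handle's crossbar on the jaw: 14 mm thick along the clamp's x, 56 mm long along its y, 22 mm high, from 66 to 88 mm above the table (this point at 77 mm; at clamp x = +8 mm, y = 0 when shut). Stands on a 14 mm post over the jaw block, whose top is 45 mm above the table. Pinch it from above with the fingers closing along the clamp's x
- pointer (a point): tip of the black pointer on the jaw, 4 mm wide, over the white scale; moves with the jaw (clamp x = +8 mm when shut, y = -45 mm, 22 mm high)
- mark (a point): red setting marker on the white scale, 4 mm wide at its blade, this point at the middle of the blade (clamp y = -45 mm, 22 mm high). The pointer lines up with it when both have the same clamp x. It stands between 30 and 55 mm from the pointer's rest, towards the clamp's -x; stiff on its rail, not to be moved
- leg (a joint): swing of the blue leg in rad about an upright hinge: 0 = folded along the clamp's +x, grows as it swings out towards the clamp's +y (counter-clockwise from above), end stop at 1.57. It stays where it is left (friction about 0.04 N m). A sprung detent pin resists from about 1.0 rad to 1.35 rad (some 1.5 N at the knob), then snaps it towards the stop and keeps it there. Starts between 0 and 0.35
- leg_knob (a point): middle of the upright round black knob on the leg: 18 mm diameter, from 40 to 80 mm above the table (this point at 65 mm), 95 mm from the hinge axis; the leg goes on to 126 mm from the hinge, and is 23 mm high apart from the knob
- leg_hinge (a point): on the upright hinge axis of the leg, 65 mm above the table; at clamp x = -75 mm, y = +70 mm
- nest_bush: flanged brass bush, 21 mm diameter, 16 mm high, standing on the clamp's nest pad 30 mm above the table at clamp x = +61 mm. Origin: centre of its underside. Not to be touched
- ring: steel ring gauge, 44 mm diameter, 14 mm high, lying right of the clamp, nearer the robot; bystander
- plug: steel plug gauge, 15 x 121 x 13 mm, lying to the far left of the clamp; bystander
- counter: hand tally counter, 71 x 48 x 22 mm, lying to the right near the robot; bystander

How it is judged:
By the outcome, as a careful person would: the job done as asked, in the order asked, and still so for the second after the job is handed in, while the arm keeps its last pose, push and grip.
It also fails if it takes over 48 s, if anything falls off the work surface, if the arm or the gripper's body presses on something with over 40 N, if the wrist force passes 120 N, or if a joint passes its speed limit or range.

## Robot

A 7-joint arm with a two-finger parallel gripper is mounted at the origin on a cart in front of the work surface, level with it; the furniture and walls round the work are solid. World frame = base frame: x ahead of the robot, y to its left, z up, the work surface at z = 0. Lengths are in m, angles in rad, forces in N, time in s.
With the tool pointing down it reaches from about 0.4 to 0.9 m from the base axis. Payload 5.5 kg.
Tool frame: the origin (TCP) lies midway between the tips of the shut fingers; the grasp point (between the pads) lies 19 mm behind it (manip.grip_depth is the distance from the TCP to the grasp point, in m); z points along the fingers, y is the line along which they close (so a half turn about z gives the same grasp; the last joint's range is limited). The gripper opens to 92 mm and grips with 3 to 60 N. Pads are 19 mm wide; open, the fingers measure 130 mm over their backs; the gripper's body (75 mm by 190 mm) begins 47 mm behind the grasp point.
Start: joints at [-1.014, 0.501, -0.427, 1.55, 0.221, 1.138, -0.21], TCP at [0.188, 0.622, 0.227] pointing down, gripper open.
Joint ranges: [-2.88, 2.88], [-0.31, 2.03], [-1.54, 1.56], [0.2, 2.42], [-1.41, 4.55], [0.19, 2.02], [-2.57, 2.57]. Speed limits (rad/s): [2.57, 2.57, 3.14, 3.14, 3.14, 3.14, 3.14].

## Interface

Orientations are given as a unit quaternion [x, y, z, w].
In Python, from bench import manip, effector, viewer gives the robot as it stands. Calls block until the motion is done:
- manip.move_pose(position, orientation): joint-space move of the TCP to a pose.
- manip.servo_line(position, ori=None, vel=0.15): straight line of the TCP; ori=None keeps the orientation; vel is the mean speed in m/s.
- manip.movej(angles): joint-space move.
- effector.open_jaws() and effector.close(f_grip=None): open the fingers fully, or close them until they stop; f_grip is the grip in N (None keeps the last).
- manip.sleep(seconds).
- manip.solve_ik(position, orientation): joint angles nearest the present ones, or None.
- viewer.get_image(name): name is "side" or "top"; returns the picture (480x640x3 uint8, red, green, blue); there is no depth.
- viewer.get_calibration(name): a dict with "vfov" (degrees; the focal length in pixels is half the picture's height over the tangent of half this angle, whatever the lens; pixels are square), "cx", "cy" (the principal point, pixels), "eye" and "attitude" of the camera in the world. Camera axes: x right, y down, z forward; pixel columns grow to the right and rows downward; lengths in m; the calibration is good to about 2 mm. A picture is of the moment at which its call begins. get_calibration takes no time and is no camera call.
A pose or a line that the arm cannot do raises manip.PlanningError and nothing moves.
- manip.hand_in(): hands the job in; it is judged then, once.
Readings, each from a call of its own:
- manip.current_clock(): time.
- manip.current_q(): joint angles.
- manip.current_joint_velocities(): joint speeds.
- manip.current_tau(): joint torques, N m.
- manip.current_tool_pos(): TCP position.
- manip.current_tcp_rot(): TCP orientation.
- manip.current_force(): force on the tool from outside, world axes, zero at the start.
- manip.current_wrist_torque(): the same for the moment, N m.
- manip.current_finger_gap(): finger opening in m.
- manip.current_gripper_force(): force on a finger pad.
Only numpy, scipy, OpenCV 4.12 (cv2) and the standard library are available. Lean on these libraries where they do the work, as an engineer would, in place of code of your own. Each camera call takes 0.05 s, during which the arm holds its last target. There are 200 camera calls.

## Working session

There is one attempt and no reset: what is moved stays moved. The work goes in short steps, each a Python script; the robot and the scene stay as the last script left them, time stands still between calls to the robot, and variables do not carry over. Pictures are saved under pics/ and viewed, at most 10 in all, crops included, and the job is handed in when it is done.

```bash
ls; mkdir -p pics; python3 - <<'E'
from bench import manip,effector,viewer
import cv2
for n in("top","side"):
    cv2.imwrite(f"pics/{n}0.png",viewer.get_image(n)[:,:,::-1]); print(n,viewer.get_calibration(n))
print(manip.current_clock(),manip.grip_depth,manip.current_tcp_rot())
E
```

```text
pics
top {'vfov': 49.14296002627166, 'cx': 313.02953391012113, 'cy': 242.31218917920546, 'eye': array([ 0.4385496 , -0.02072036,  1.06492821]), 'attitude': array([ 0.71012959, -0.70181832,  0.03495305, -0.0441054 ])}
side {'vfov': 51.94268357829437, 'cx': 317.3207364615721, 'cy': 234.63066786363515, 'eye': array([ 0.61705904, -0.94015896,  0.75393325]), 'attitude': array([ 0.89091582,  0.03611537, -0.01407292, -0.45251147])}
0.1 0.0188 [ 1.46356178e-01  9.89231569e-01 -8.59512080e-04 -1.82570088e-04]
```

View pics/top0.png

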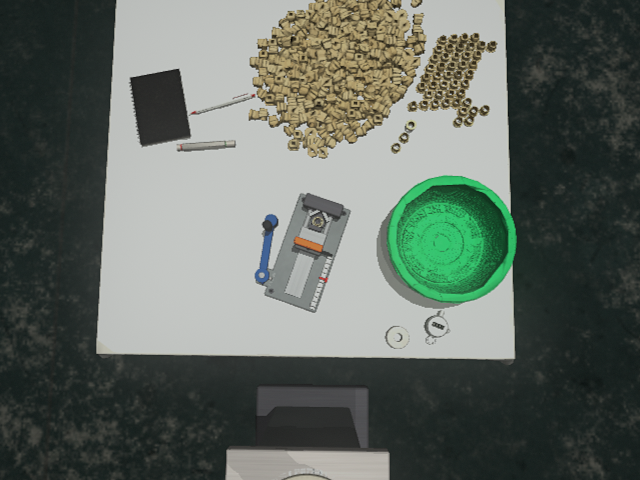

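View pics/side0.png

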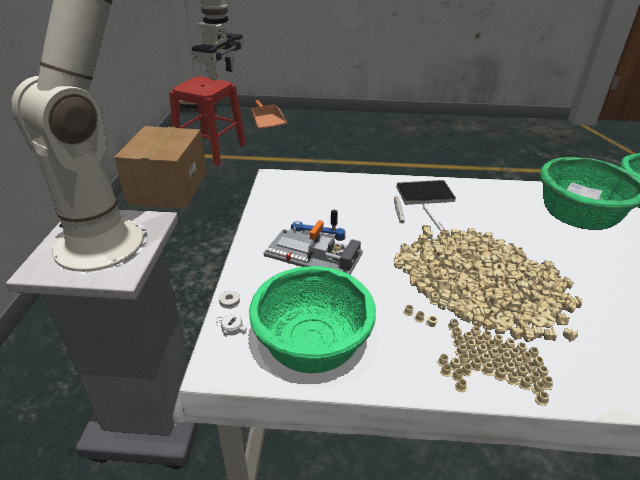

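The top view shows the clamp around (308,252), the blue leg from the hinge at (262,276) to the knob near (268,225), the orange handle at (309,243) and the red mark near (322,280). The bowl, ring and counter are to the right. I'll enlarge both views.

```bash
python3 - <<'E'
import cv2
a=cv2.imread("pics/top0.png")[185:320,240:365]; cv2.imwrite("pics/topc.png",cv2.resize(a,None,fx=4.4,fy=4.4,interpolation=cv2.INTER_CUBIC))
a=cv2.imread("pics/side0.png")[200:280,255:370]; cv2.imwrite("pics/sidec.png",cv2.resize(a,None,fx=6,fy=6,interpolation=cv2.INTER_CUBIC))
E
```

```text
(no output)
```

View pics/topc.png

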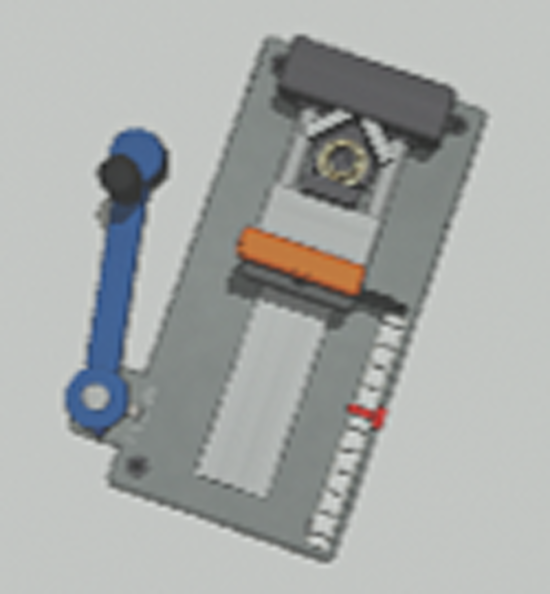

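View pics/sidec.png

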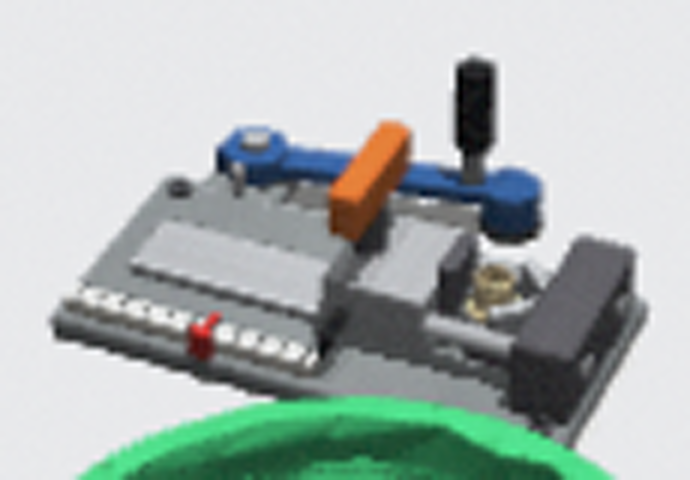

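The crops show the plate corners, handle, pointer tip (400,308) and red mark (366,412) in topc, plus the knob top and hinge. Next I fit the clamp pose.

```bash
cat > h.py <<'E'
from bench import manip,effector,viewer
import numpy as np, cv2
from scipy.spatial.transform import Rotation as R
from scipy.optimize import least_squares
C={}
for n in("top","side"):
    c=viewer.get_calibration(n); f=240/np.tan(np.radians(c["vfov"]/2)); C[n]=(f,c["cx"],c["cy"],np.array(c["eye"]),R.from_quat(c["attitude"]).as_matrix())
def ray(n,uv,z):
    f,cx,cy,e,A=C[n]; d=A@[(uv[0]-cx)/f,(uv[1]-cy)/f,1]; return e+d*(z-e[2])/d[2]
def proj(n,p):
    f,cx,cy,e,A=C[n]; q=A.T@(np.array(p)-e); return np.array([cx+f*q[0]/q[2],cy+f*q[1]/q[2]])
def w(T,p): c,s=np.cos(T[2]),np.sin(T[2]); return np.array([T[0]+c*p[0]-s*p[1],T[1]+s*p[0]+c*p[1],p[2]])
def cl(T,P): c,s=np.cos(T[2]),np.sin(T[2]); a,b=P[0]-T[0],P[1]-T[1]; return np.array([c*a+s*b,-s*a+c*b,P[2]])
def quat(a): # tool down, finger-closing (y) axis along world angle a
    y=np.array([np.cos(a),np.sin(a),0]); z=np.array([0,0,-1.]); return R.from_matrix(np.c_[np.cross(y,z),y,z]).as_quat()
tc=lambda x,y:(240+(x+.5)/4.4-.5,185+(y+.5)/4.4-.5)
sc=lambda x,y:(255+(x+.5)/6-.5,200+(y+.5)/6-.5)
E
python3 - <<'E'
from h import *
obs=[("top",tc(268,36),(.11,.055,.012)),("top",tc(490,112),(.11,-.055,.012)),("top",tc(332,560),(-.11,-.055,.012)),("top",tc(110,482),(-.11,.055,.012)),
("top",tc(97,398),(-.075,.07,.025)),("top",tc(342,160),(.061,0,.046)),
("side",sc(258,137),(-.075,.07,.025)),("side",sc(495,275),(.061,0,.046)),("side",sc(383,124),(.001+.007,-0+.028,.088)),("side",sc(52,322),(-.11,-.055,.012))]
r=lambda T:np.concatenate([proj(n,w(T,p))-uv for n,uv,p in obs])
s=least_squares(r,[.45,0,0],loss="soft_l1"); T=s.x; print("T",T); print(r(T).reshape(-1,2).round(1).tolist())
for n,t,z in[("handle",tc(303,257),.088),("pointer",tc(400,308),.022),("mark",tc(366,412),.022),("knob",tc(122,174),.08),("hinge",tc(97,398),.025)]:
    P=ray("top",t,z); print(n,P.round(4),cl(T,P).round(4))
for n,t,z in[("knobS",sc(475,63),.08),("markS",sc(205,335),.022)]:
    P=ray("side",t,z); print(n,P.round(4),cl(T,P).round(4))
E
```

```text
T [ 0.53798701  0.00424328 -0.32450841]
[[-0.4, -0.8], [0.2, -0.6], [0.3, 0.7], [-1.1, 0.1], [0.0, -0.2], [0.2, -0.3], [-0.9, 2.0], [-0.8, 0.5], [1.9, -0.2], [-1.3, -0.7]]
handle [0.5468 0.0011 0.088 ] [ 0.0093 -0.0001  0.088 ]
pointer [ 0.5313 -0.0416  0.022 ] [ 0.0083 -0.0456  0.022 ]
mark [ 0.4841 -0.0267  0.022 ] [-0.0412 -0.0465  0.022 ]
knob [0.5828 0.0799 0.08  ] [0.0184 0.086  0.08  ]
hinge [0.4888 0.0945 0.025 ] [-0.0754  0.0699  0.025 ]
knobS [0.5838 0.0864 0.08  ] [0.0173 0.0925 0.08  ]
markS [ 0.4842 -0.0308  0.022 ] [-0.0399 -0.0503  0.022 ]
```

The fit agrees with the known sizes: handle at (9,0), pointer at (8,-46), knob radius 95 mm and leg at about 0.2 rad. The mark is at about -41 mm, so travel is about 49 mm. Now I push the leg out with closed fingers behind the knob.

```bash
cat >> h.py <<'E'
T=np.array([0.53799,0.00424,-0.32451]); H=np.array([-.075,.07])
def kn(th,back,z): # tool pose 'back' m behind the knob along its circle
    p=H+.095*np.array([np.cos(th),np.sin(th)])+back*np.array([np.sin(th),-np.cos(th)])
    return w(T,(p[0],p[1],z)),quat(th+T[2])
E
python3 - <<'E'
from h import *
ok=[manip.solve_ik(*kn(t,b,z)) for t,b,z in[(.2,.03,.15),(.2,.03,.04),(.8,.0185,.04),(1.55,.0185,.04)]]
print([None if q is None else np.round(q,2) for q in ok])
if all(q is not None for q in ok):
    effector.close(10)
    manip.move_pose(*kn(.2,.03,.15)); print(manip.current_clock())
    p,q=kn(.2,.03,.04); manip.servo_line(p,q,vel=.1); print(manip.current_force().round(1))
    f0=np.array(manip.current_force())
    for t in [.2,.45,.7,.95,1.1,1.25,1.4,1.48,1.54]:
        p,q=kn(t,.0185,.04); manip.servo_line(p,q,vel=.08)
        F=np.array(manip.current_force())-f0; print(t,F.round(1),manip.current_clock())
        if np.linalg.norm(F)>20: break
    cv2.imwrite("pics/top1.png",viewer.get_image("top")[:,:,::-1])
    p,q=kn(t,.04,.04); manip.servo_line(p,q,vel=.1); p[2]=.19; manip.servo_line(p,q,vel=.2)
    effector.open_jaws()
    print(manip.current_clock())
    a=viewer.get_image("top")[:,:,::-1]; b=viewer.get_image("side")[:,:,::-1]
    cv2.imwrite("pics/both2.png",np.hstack([cv2.resize(a[185:335,200:375],(400,343)),cv2.resize(b[160:280,230:370],(400,343))]))
    cv2.imwrite("pics/top2.png",a);cv2.imwrite("pics/side2.png",b)
E
```

```text
[array([-0.22,  0.43,  0.11,  1.81, -0.06,  0.9 , -0.21]), array([-0.2 ,  0.59,  0.08,  1.86, -0.07,  0.69, -0.2 ]), array([-0.2 ,  0.61, -0.06,  1.83,  0.06,  0.71,  0.18]), array([-0.18,  0.58, -0.24,  1.89,  0.2 ,  0.69,  0.69])]
4.0
[ 0.4 -0.   0.5]
0.2 [-0.3  0.1 -0.3] 5.5417
0.45 [-0.4 -0.2 -0.8] 5.9917
0.7 [-1.  -0.5  0.8] 6.4417
0.95 [ 0.  -0.8 -0.9] 6.8917
1.1 [ 0.6 -1.4 -0.3] 7.225
1.25 [-0.6 -0.3 -1. ] 7.5583
1.4 [ 0.5 -0.3 -0.9] 7.8917
1.48 [-0.1 -0.5 -0.6] 8.1417
1.54 [-0.6 -0.1  0.2] 8.3917
11.1667
```

View pics/both2.png

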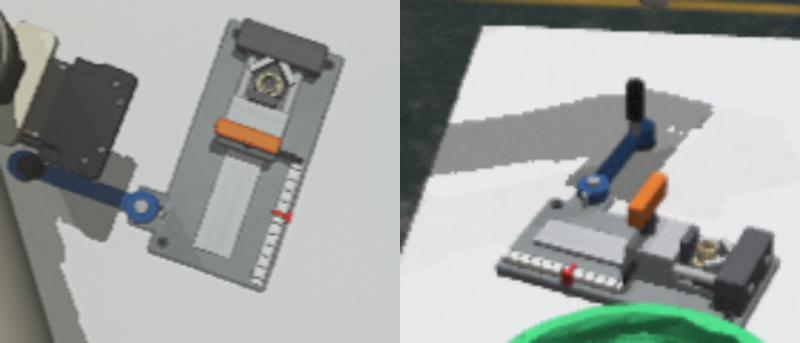

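The leg now stands out at a right angle, with the knob at about (30,165) in the left half. I'll check its angle numerically, then grasp the handle. A few slower lifts are not needed.

```bash
python3 - <<'E'
from h import *
P=cl(T,ray("top",(200+30/400*175,185+165/343*150),.08)); print(P, np.arctan2(P[1]-.07,P[0]+.075))
P=cl(T,ray("side",(230+400*0+ (635-400)/400*140,160+82/343*120),.08)); print(P, np.arctan2(P[1]-.07,P[0]+.075))
q0=np.array(manip.current_q()); print(q0.round(2), manip.current_tool_pos())
for a in(T[2],T[2]+np.pi):
  for x,z in[(.0085,.16),(.0085,.062),(-.041,.062)]:
    q=manip.solve_ik(w(T,(x,0,z)),quat(a)); print(a,None if q is None else np.round(q,2))
E
```

```text
[-0.07447028  0.16132944  0.08      ] 1.5649963120145172
[-0.07293153  0.16577951  0.08      ] 1.5492035201250078
[-0.11  0.41 -0.29  1.76  0.14  1.    0.76] [0.55974464 0.16965691 0.18997665]
-0.32451 [-0.1   0.36  0.06  1.89 -0.03  0.89 -0.35]
-0.32451 [-0.1   0.51  0.06  1.95 -0.05  0.69 -0.34]
-0.32451 [-0.13  0.44  0.05  2.06 -0.04  0.64 -0.38]
2.817082653589793 [ 0.4   0.42 -0.56  1.87  0.27  0.93  2.53]
2.817082653589793 [ 0.36  0.57 -0.52  1.93  0.4   0.75  2.42]
2.817082653589793 [ 0.35  0.5  -0.53  2.04  0.39  0.69  2.39]
```

The leg is seated at about 1.56 rad. Now grasp the handle and pull.

```bash
python3 - <<'E'
from h import *
q=quat(T[2])
manip.move_pose(w(T,(.0085,0,.16)),q); manip.servo_line(w(T,(.0085,0,.060)),q,vel=.1)
print(manip.current_clock(),manip.current_force().round(1))
effector.close(45); print(manip.current_finger_gap(),manip.current_gripper_force(),manip.current_force().round(1))
for x in(-.015,-.041):
    manip.servo_line(w(T,(x,0,.060)),q,vel=.05)
    print(cl(T,manip.current_tool_pos()).round(4),manip.current_finger_gap(),manip.current_force().round(1),manip.current_clock())
a=viewer.get_image("top")[:,:,::-1]; b=viewer.get_image("side")[:,:,::-1]
cv2.imwrite("pics/top3.png",a);cv2.imwrite("pics/side3.png",b)
A=cv2.resize(a[255:315,290:350],(400,400),interpolation=cv2.INTER_CUBIC);B=cv2.resize(b[225:285,255:315],(400,400),interpolation=cv2.INTER_CUBIC)
cv2.imwrite("pics/both3.png",np.hstack([A,B]))
E
```

```text
13.45 [ 0.3  0.1 -0.3]
0.013640803347773334 44.999615997076035 [ 0.5 -0.4 -1.5]
[-0.0134 -0.      0.06  ] 0.013843130769709893 [ 6.1 -1.7 -7.2] 15.2583
[-0.0383  0.      0.06  ] 0.01374311033310921 [  8.7  -2.  -11.3] 15.925
```

View pics/both3.png

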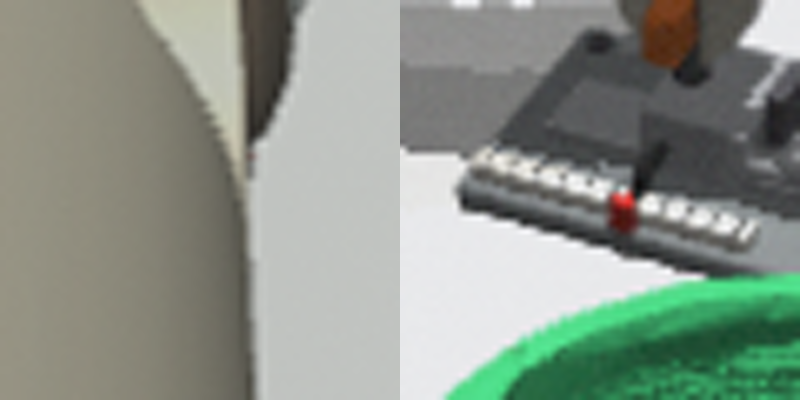

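The arm hides the top view. In the side view the pointer tip, at about (636,195), is just right of the red mark at (622,200). The arm yielded about 2.7 mm against the spring, so I pull further and zoom in, drawing the predicted projections for comparison.

```bash
python3 - <<'E'
from h import *
q=quat(T[2])
manip.servo_line(w(T,(-.0437,0,.060)),q,vel=.02); manip.sleep(.5)
print(cl(T,manip.current_tool_pos()).round(4),manip.current_finger_gap(),manip.current_force().round(1),manip.current_clock())
b=np.mean([viewer.get_image("side") for _ in range(4)],axis=0).astype(np.uint8)[:,:,::-1]
cv2.imwrite("pics/side4.png",b)
f=lambda i:cv2.resize(i[240:265,274:304],(400,333),interpolation=cv2.INTER_CUBIC)
cv2.imwrite("pics/both4.png",np.hstack([f(cv2.imread("pics/side0.png")),f(b)]))
k=400/30
for x in(.008,-.0405):
  print([((proj("side",w(T,(x+d,y,.022)))-[274,240]+.5)*k).round() .tolist() for d,y in((0,-.045),(-.01,-.045),(0,-.035))])
E
```

```text
[-0.0407  0.      0.06  ] 0.013958509639922333 [  9.4  -2.5 -11.6] 16.8083
[[461.0, 263.0], [409.0, 248.0], [484.0, 230.0]]
[[213.0, 194.0], [163.0, 180.0], [237.0, 163.0]]
```

View pics/both4.png

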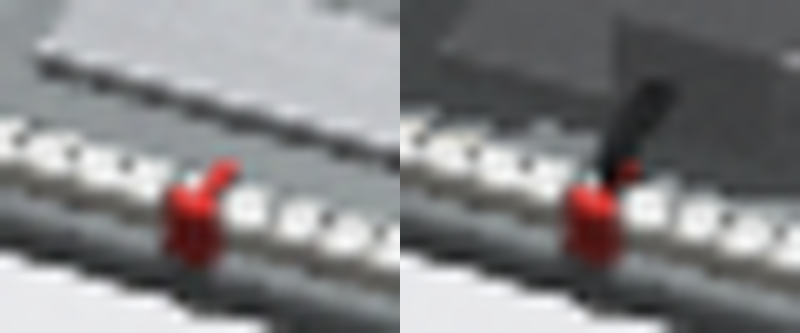

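```bash
cat > prof.py <<'E'
from h import *
xs=np.arange(-.060,.0201,.002)
def prof(n,img,y,z):
    uv=np.array([proj(n,w(T,(x,y,z))) for x in xs],np.float32)
    return cv2.remap(img,uv[:,:1],uv[:,1:],cv2.INTER_LINEAR)[:,0].astype(int)
E
python3 - <<'E'
from prof import *
I={k:cv2.imread(f"pics/{k}.png") for k in("top0","side0","side3","side4","top2")}
print("x mm   ",(xs*1000).round().astype(int)[4:24])
for z in(.018,.022):
 for y in(-.038,-.042,-.046):
  print("z,y",z,y)
  for k in("top0","side0"):
    p=prof(k[:-1],I[k],y,z); print(k,"red",(p[:,2]-p[:,1])[4:24])
  for k in("side3","side4"):
    p=prof("side",I[k],y,z); print(k,"G",p[4:24,1])
E
```

```text
x mm    [-52 -50 -48 -46 -44 -42 -40 -38 -36 -34 -32 -30 -28 -26 -24 -22 -20 -18
 -16 -14]
z,y 0.018 -0.038
top0 red [-6 -5 -5 -8 14 49 31 -2 -6 -6 -5 -5 -6 -6 -6 -6 -6 -5 -7 -5]
side0 red [ -3  -1   3  72 108  72  10  -1  -3  -4  -4  -3  -2  -2  -2  -2  -2  -1
  -1  -3]
side3 G [172 157 210 127  63  49 108 189 208 191 156 174 204 216 215 156 159 199
 215 204]
side4 G [166 136 160  62  38  78 160 211 217 199 157 173 204 216 214 157 160 199
 215 204]
z,y 0.018 -0.042
top0 red [ -2  -2  -3  -5  12 122  89   2  -3  -3  -2  -3  -3  -2  -3  -3  -2  -2
  -4  -3]
side0 red [ 13  57 106 104 140  95  31  -1   0  -1  -2  -2  -1   0  -1  -1  -1  -1
  -1  -1]
side3 G [169 118 104 119  71  69 121 217 229 228 207 166 215 229 225 204 187 218
 231 228]
side4 G [168 113  93 102  57  81 145 228 231 228 206 163 215 228 224 205 187 217
 230 227]
z,y 0.018 -0.046
top0 red [ -3  -2  -3  -7  28 108  89   1  -5  -3  -3  -1  -3  -3  -3  -3  -2  -3
  -3  -3]
side0 red [  0  29  78 118 133 118  65  21   0   0  -1  -1   2   1   0   0   3   2
   0   0]
side3 G [178  99  62  49  51  47  76 131 197 195 180 158 159
[... 552 characters left out ...]
 -2  -2  -3  -3  -2  -2  -1  -3
  -3  -3]
side0 red [ -3  -4  -2   2  59 110  88  17   0  -3  -4  -4  -4  -3  -3  -3  -3  -2
  -1  -1]
side3 G [209 174 151 194 139  67  44  94 169 205 186 154 165 194 213 210 157 159
 193 211]
side4 G [207 169 134 148  67  32  65 137 190 215 196 155 165 194 213 209 158 161
 194 211]
z,y 0.022 -0.046
top0 red [ -3  -2  -3  -8  37 112  78   0  -5  -4  -3  -2  -3  -3  -3  -3  -3  -3
  -3  -3]
side0 red [ -1   8  43  92  94 134  97  31  -1   0  -1  -2  -2  -1   0   0   0  -1
  -1  -1]
side3 G [228 181 131 111 130  75  65 109 203 230 228 207 164 213 230 226 205 179
 212 231]
side4 G [227 180 125  99 109  58  75 139 222 232 228 205 162 213 230 225 206 180
 212 230]
```

```bash
python3 - <<'E'
from prof import *
import prof
prof.xs=xs=np.arange(-.008,.0241,.002)
I={k:cv2.imread(f"pics/{k}.png") for k in("top0","side0","top2","side2","side4")}
print((xs*1000).round().astype(int))
for y in(-.038,-.042,-.046):
  for k in I:
    if k!="top4": print(y,k,prof.prof(k[:-1],I[k],y,.022)[:,1])
E
```

```text
[-8 -6 -4 -2  0  2  4  6  8 10 12 14 16 18 20 22 24]
-0.038 top0 [140 136 135 138 111  86  80  67  60  62  95 134 137 136 135 136 137]
-0.038 side0 [156 156 164 157 137 112  51  24  37  71  87 121 140 143 152 151 151]
-0.038 top2 [145 139 139 143 115  88  82  68  63  64  97 139 141 140 140 140 141]
-0.038 side2 [155 156 163 155 136 114  52  29  44  74  87 120 139 142 149 148 149]
-0.038 side4 [149 153 155 149 142 152 155 155 148 146 143 148 150 151 151 144 122]
-0.042 top0 [189 188 195 195 125 189 129  69  59  73 115 136 137 137 136 137 137]
-0.042 side0 [175 222 217 199 164 124 149  58  46  73 100 133 142 146 152 155 153]
-0.042 top2 [195 194 201 201 129 194 133  70  61  75 119 140 141 141 141 140 141]
-0.042 side2 [174 222 216 199 164 125 145  57  47  73 100 132 142 145 150 153 154]
-0.042 side4 [173 220 215 198 169 150 212 182 158 155 156 156 155 155 154 154 153]
-0.046 top0 [178 198 202 175 146 186 153  79  55  65 134 139 137 137 136 135 136]
-0.046 side0 [190 212 232 229 185 168 202 184  76  76  87 108 141 146 151 153 154]
-0.046 top2 [184 205 208 180 151 192 158  80  56  67 138 142 142 141 141 140 140]
-0.046 side2 [188 211 232 229 185 169 202 184  77  75  85 107 142 146 152 153 151]
-0.046 side4 [190 212 232 228 184 171 205 199 141 147 155 154 153 153 153 152 152]
```

Comparing pointer profiles between the shut and pulled pictures gives a jaw travel of about 49.2 to 50.1 mm. The mark needs 49.7 mm, so they agree within 0.5 mm. One last steadiness check, then hand in.

```bash
python3 - <<'E'
from prof import *
print(cl(T,manip.current_tool_pos()).round(4),manip.current_finger_gap(),manip.current_clock())
b=viewer.get_image("side")[:,:,::-1]; print(prof("side",np.ascontiguousarray(b),-.038,.022)[4:14,1])
P=cl(T,ray("side",(230+235/400*140,160+82/343*120),.08)); 
d=cv2.absdiff(np.ascontiguousarray(b),cv2.imread("pics/side4.png")); print("change",d.max(),P.round(3))
print(manip.hand_in())
E
```

```text
[-0.0408  0.      0.06  ] 0.013759842345994339 17.0083
[144 129  99  48  24  31  46  71 103 138]
change 18 [-0.073  0.166  0.08 ]
the job is handed in; nothing more can be done
None
```

I swung the leg out to about 1.56 rad, by its detent and end stop, and let go. The jaw was then pulled about 49.7 mm, so the pointer lines up with the red marker to within about 0.5 mm by camera; I handed the job in at about 17 s, still holding the jaw there.

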